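# Weigh the basket of bushings on the hand spring scale

## Robot

A 6-joint arm with a two-finger parallel gripper is mounted at the origin on the work surface. World frame = base frame: x ahead of the robot, y to its left, z up, the work surface at z = 0. Lengths are in mm, angles in degrees, forces in N, time in s.
With the tool pointing down it reaches from about 325 to 900 mm from the base axis. Payload 6.1 kg.
Tool frame: the origin (TCP) lies midway between the tips of the shut fingers; the grasp point (between the pads) lies bot.grasp_offset behind it (bot.grasp_offset is the distance from the TCP to the grasp point, in mm); z points along the fingers, y is the line along which they close (so a half turn about z gives the same grasp; the last joint's range is limited). The gripper opens to 87 mm and grips with 3 to 60 N. Pads are 19 mm wide; open, the fingers measure 117 mm over their backs; the gripper's body (75 mm by 190 mm) begins 51 mm behind the grasp point.
Start: joints at [-83.142, 12.628, 87.462, -0, 79.91, -7.225], TCP at [152.076, -606.208, 222.538] pointing down, gripper open.
Joint ranges: [-170.65, 170.65], [-52.31, 119.04], [5.05, 147.46], [-71.25, 251.25], [11.57, 151.72], [-153.62, 153.62]. Speed limits (degrees/s): [147.25, 147.25, 172.46, 180, 180, 180].

## Interface

Orientations are given as a 3x3 rotation matrix whose columns are the frame's x, y, z axes.
In Python, from rig import bot gives the robot as it stands.
- The arm moves only by the tool carry_out, never from a script. Its argument "moves" is a list of rows, each a list of 3 entries, a list of its own where there are three numbers: the shift along the tool's x, y, z in m, then the turn about the tool's z in degrees, then the opening, from -1 (shut) to 1 (fully open), so that 0 is half open. In form: [[[x, y, z], yaw, hand], ...]. A call has 1 to 8 rows; each row is the pose to reach, as a shift and turn from the pose commanded when the call began, along the tool's axes at that moment; what a row does not reach only later rows make up. A row lasts 1/10 s, in which the tool goes at most 50 mm and 8.59 degrees, less where a joint would pass 70% of its speed; a pose out of reach is approached as far as the arm can. A call with a gripper value outside its range is refused whole. The fingers move at their own pace and stop on an object; "force" is the grip in N (left out, the last holds). Time passes only in rows, so rows that repeat a pose let the fingers close. It gives the time, the measured TCP pose, the force, the opening and the grip force at its end, in the units of the state.
- bot.sense(): the state, without advancing time (a new reading comes with each control period).
- bot.grab_frame(name): name is "scene" or "top" or "wrist"; returns the picture (480x640x3 uint8, red, green, blue); there is no depth.
- bot.get_calibration(name): a dict with "fx", "fy", "cx", "cy" (pixels), "R" (3x3) and "t" (3): a world point X has camera coordinates R X + t. Camera axes: x right, y down, z forward; pixel columns grow to the right and rows downward; lengths in mm; the calibration is good to about 2 mm. A picture is of the moment at which its call begins: read the wrist's pose just before it. get_calibration takes no time and is no camera call; for the wrist camera it gives the pose at the moment of the call.
- bot.job_done(): hands the job in; it is judged then, once.
Trained networks look in the newest picture that a camera, given by its name, has taken for a name from the list of things; names that differ only in an ending like _2 or _b are one class to them, and where a whole thing is asked for, a point or a joint stands for the part that bears it (a point fixed in the world has none). Each returns a list of dicts, best first, with "confidence" (0 to 1); they miss things now and then, are a little off and sometimes report something else, mostly with a low value. They report only what shows in the picture. A call takes as long as a camera call.
- bot.outline_of(camera, thing): "pixels" (480x640 bool, what is visible of it) and "at" ([row, column] in pixels, amid what is visible of it).
- bot.mark_of(camera, thing): "at" ([row, column] in pixels: a listed point, or the origin of a listed thing).
The state is a dict: "clock": time; "q": joint angles; "joint_velocities": joint speeds; "joint_torque": joint torques, N m; "ee_pos": TCP position; "ee_rot": TCP orientation; "force": force on the tool from outside, world axes, zero at the start; "ft_torque": the same for the moment, N m; "grip_width": finger opening in mm; "grasp_force": force on a finger pad.
Only numpy, scipy, OpenCV 4.12 (cv2) and the standard library are available. Lean on these libraries where they do the work, as an engineer would, in place of code of your own. Each camera call takes 0.05 s, during which the arm holds its last target. There are 200 camera calls.

## Task

Weigh this batch of bushings for me: take the red-handled spring scale off its rack, hook it under the middle of the basket's wire bail and lift smoothly, without jerking the scale to its end stop or spilling a bushing, until the basket hangs at least 40 mm clear of the bench. Handle the basket only with the scale's hook, and leave the micrometer, ring gauge and oil bottle where they are. Finish while still holding the scale upright by its handle, with the basket hanging free, level and still, so that I can read the weight.

Things in the scene. Friction and masses are not known exactly. Their poses are not given: they have to be found in the camera images.
- rack: Fixed grey rack, origin under its 130 (x) x 150 (y) x 8 mm foot. Two flat posts, 180 mm high, at its back (x = 55 to 61, y = -44 and 44 mm). Two 8 mm pegs at y = -36 and 36 mm, tops 170 mm up, run from them to -x; their upturned ends (x = -57 mm) reach 180 mm up. The scale's T-handle lies across the pegs, its tube hanging between them: lift it 15 mm or more, then draw it out to the rack's -x.
- handle (a point): Centre of the red T-handle of the loose spring scale (160 g): bar 26 mm thick (x), 104 long (y), 20 high (z, up). Grip across the 26 mm at mid length. On the rack: 180 mm above the bench, 10 mm to -x of the rack's origin, axes as the rack's. Straight below it: 12 mm neck, a clear tube 23 mm thick from 23 to 112 mm below this point, then the steel hook.
- hook (a point): Where the load sits: lowest point inside the scale's hook, straight below the handle, 149.5 mm below point handle plus the value of joint pull; axes as the handle's. The hook is a J of 5 mm wire in its x-z plane: bowl 17 mm wide inside, shank on the -x side, free tip on the +x side, mouth open to +x. Its underside is 5 mm below this point.
- hook_tip (a point): Top of the hook's free tip: 13 mm to +x of point hook and 16 mm above it. A wire lying along the scale's y enters the mouth from the +x side over this tip, when its centre is 19 to 35 mm above point hook (the tube's bottom is 38 mm above point hook); it drops into the bowl as the hook is raised.
- pull (a joint): How far the spring is pulled out of the scale's tube, in m: 0 unloaded, 0.05 at its end stop. Stiffness 200 N/m, lightly damped; 5 N hung on the hook reads about 0.024.
- basket: Loose stainless wire basket, 110 (x) x 150 (y) x 45 mm high, open on top, origin under the centre of its floor, z up. Empty about 150 to 350 g, with its five bushings about 450 to 650 g.
- bail (a point): Centre of the 5 mm wire at the middle and top of the basket's fixed bail, 95 mm above the basket's underside, axes as the basket's. The bail is an arch in the basket's y-z plane with a raised step in the middle: 16 mm of straight wire along y at this height, falling to 84 mm high at y = -16 and 16 mm. Hooked here the basket hangs level. Below it is free down to the bushings (25 mm up).
- bushing0_mid (a point): Centre of a loose brass bushing, 28 mm outside diameter, 17 mm bore, 22 mm high, 60 g, standing in the basket
- bushing1_mid (a point): Another such bushing in the basket
- bushing2_mid (a point): Another such bushing in the basket
- bushing3_mid (a point): Another such bushing in the basket
- bushing4_mid (a point): Another such bushing in the basket
- micrometer_mid (a point): Bystander: loose outside micrometer lying flat (blue C-frame, steel thimble), 140 x 50 x 14 mm; near the middle of its length, half-way up
- ring_gauge_mid (a point): Bystander: loose steel ring gauge lying flat, 64 mm outside diameter, 18 mm high; its centre
- oil_bottle_mid (a point): Bystander: loose white oil bottle with red cap, 42 mm diameter, 85 mm high; its centre
- table: The green-topped workbench, its top at height 0

How it is judged:
By the outcome, as a careful person would: the job done as asked, in the order asked, and still so for the second after the job is handed in, while the arm keeps its last pose, push and grip.
It also fails if it takes over 59 s, if anything falls off the work surface, if the arm or the gripper's body presses on something with over 40 N, if the wrist force passes 120 N, or if a joint passes its speed limit or range.

## Working session

There is one attempt and no reset: what is moved stays moved. The work goes in short steps, Python scripts to look and compute and a tool call to move; the robot and the scene stay as the last step left them, time stands still between calls to the robot, and variables do not carry over. Pictures are saved under pics/ and viewed, at most 10 in all, crops included, and the job is handed in when it is done.

Besides the shell and the picture viewer there is one more tool, called after "Emit:" as name(argument=value, ...), one argument or row to a line, values as JSON. carry_out: Moves the arm, as the interface text tells. Its arguments: {"type":"object","properties":{"moves":{"type":"array","items":{"type":"array"}},"force":{"type":"number"}},"required":["moves"]}

```bash
mkdir -p pics; ls; cat > h.py <<'E'
import numpy as np, cv2
from rig import bot
def tri(name, cams=("scene","top"), kind="mark"):
    A=[];b=[];info=[]
    for c in cams:
        r=bot.mark_of(c,name)
        if not r: info.append((c,None)); continue
        v,u=r[0]["at"]; k=bot.get_calibration(c); R=np.array(k["R"]);t=np.array(k["t"])
        x=(u-k["cx"])/k["fx"]; y=(v-k["cy"])/k["fy"]
        for row,val in ((R[0]-x*R[2],x*t[2]-t[0]),(R[1]-y*R[2],y*t[2]-t[1])):
            A.append(row);b.append(val)
        info.append((c,round(r[0]["confidence"],2),round(v),round(u)))
    if len(A)<4: return None,info
    p,res,_,_=np.linalg.lstsq(np.array(A),np.array(b),rcond=None)
    return p.round(1),info,(np.array(A)@p-b).round(1)
def onplane(c,vu,z):
    k=bot.get_calibration(c); R=np.array(k["R"]);t=np.array(k["t"])
    d=R.T@np.array([(vu[1]-k["cx"])/k["fx"],(vu[0]-k["cy"])/k["fy"],1]); o=-R.T@t
    return (o+d*(z-o[2])/d[2]).round(1)
E
python3 - <<'E'
from h import *
for c in("scene","top"): cv2.imwrite(f"pics/{c}0.png",bot.grab_frame(c)[...,::-1])
for n in ["handle","hook","rack","basket","bail","micrometer_mid","ring_gauge_mid","oil_bottle_mid"]: print(n,*tri(n))
s=bot.sense();print(s["clock"],s["ee_pos"],s["ee_rot"],bot.grasp_offset)
E
```

```text
pics
handle [601.6 201.5 172.3] [('scene', 0.98, 206, 398), ('top', 0.6, 197, 207)] [-1.8  0.5 -1.3 -1.3]
hook None [('scene', 0.75, 277, 395), ('top', None)]
rack [6.162e+02 1.971e+02 5.000e-01] [('scene', 0.74, 276, 394), ('top', 0.7, 210, 227)] [-0.6  0.1 -0.4 -0.4]
basket [ 604.7 -200.9   -3. ] [('scene', 0.81, 381, 236), ('top', 0.79, 221, 428)] [ 4.1 -0.3  3.4  2.2]
bail [ 605.9 -203.5   89.1] [('scene', 0.91, 348, 233), ('top', 0.91, 212, 442)] [-2.2  0.1 -1.8 -1.2]
micrometer_mid [534.9   4.5  11.4] [('scene', 0.94, 297, 300), ('top', 0.55, 253, 324)] [ 0.6 -0.1  0.5  0.4]
ring_gauge_mid None [('scene', None), ('top', 0.89, 161, 327)]
oil_bottle_mid [378.3  -6.5  35.8] [('scene', 0.84, 254, 248), ('top', 0.69, 336, 328)] [ 0.6 -0.1  0.5  0.3]
0.9 [ 152.08167965 -606.21653268  222.5462261 ] [[ 9.69944091e-01  2.43327886e-01 -4.85569869e-06]
 [ 2.43327885e-01 -9.69944091e-01 -1.48258968e-05]
 [-8.31731036e-06  1.31987641e-05 -1.00000000e+00]] 18.700000000000003
```

View pics/scene0.png

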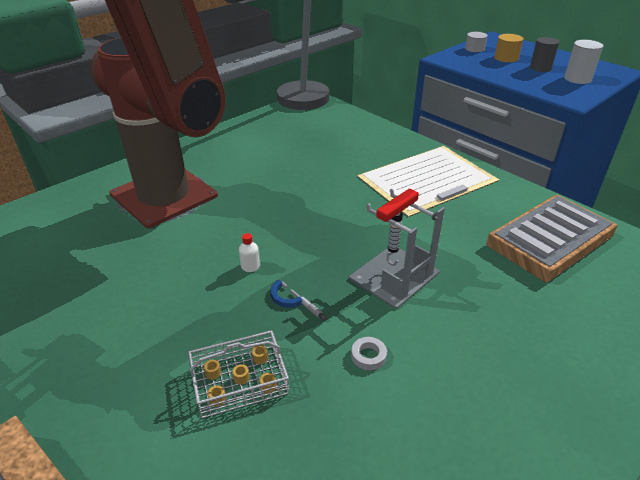

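View pics/top0.png

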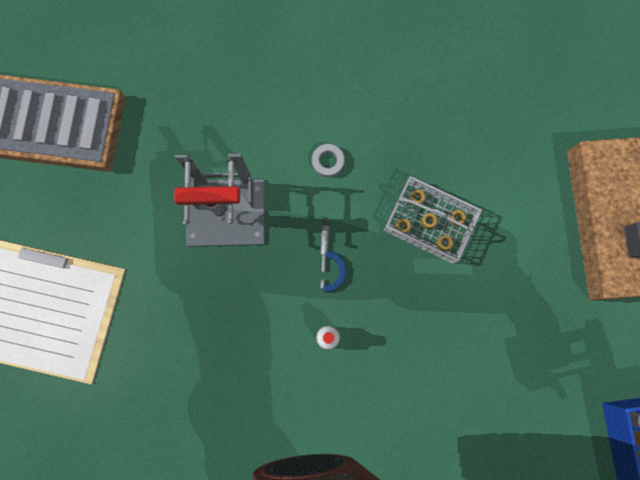

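The scene shows the scale on the rack near pixel (398,206) and the basket near (236,375). In the top view the handle is at (207,197) and the rack is nearly axis-aligned. The basket is at (434,219) with a yaw of about -24°. I'll move toward the rack.

Emit:
carry_out(
  moves=[
    [[0.033, -0.035, -0.01], 0, 0.3],
    [[0.066, -0.07, -0.03], -8, 0.3],
    [[0.1, -0.106, -0.05], -16, 0.3],
    [[0.134, -0.142, -0.06], -24, 0.3],
    [[0.168, -0.178, -0.06], -32, 0.3],
    [[0.202, -0.214, -0.06], -40, 0.3],
    [[0.236, -0.25, -0.06], -48, 0.3],
    [[0.27, -0.286, -0.06], -56, 0.3],
  ],
)

```text
clock: 1.7
ee_pos: [343.1, -264.8, 282.9]
ee_rot: [[0.336, 0.942, 0.001], [0.942, -0.336, -0.001], [-0.0, 0.001, -1.0]]
force: [1.7, 0.6, 0.6]
grip_width: 56.8
grasp_force: 0.0
```

```bash
cat >> h.py <<'E'
def plan(target, xang):
    s=bot.sense(); R=np.array(s["ee_rot"]); p=np.array(s["ee_pos"])
    a=np.degrees(np.arctan2(R[1,0],R[0,0]))
    print("clock",round(s["clock"],2),"tcp",p.round(1),"xang",round(a,2),"F",np.round(s["force"],1),"grip",s["grip_width"],s["grasp_force"])
    print("shift mm",(R.T@(np.array(target)-p)).round(1),"yaw",round(a-xang,2))
E
python3 - <<'E'
from h import *
plan((602,200,282),90)
r=bot.grab_frame("top")
for n in("handle","rack","basket"):
    m=bot.outline_of("top",n)[0]["pixels"].astype(np.uint8)
    print(n,cv2.minAreaRect(cv2.findNonZero(m)))
E
```

```text
clock 1.7 tcp [ 343.1 -264.8  282.9] xang 70.38 F [1.7 0.6 0.6] grip 56.80153592709991 0.0
shift mm [524.7  87.9   0.8] yaw -19.62
handle ((206.66468811035156, 202.89874267578125), (32.7976188659668, 65.16394805908203), 88.87670135498047)
rack ((220.07699584960938, 200.156005859375), (91.9657211303711, 88.57740783691406), 88.93909454345703)
basket ((432.7292175292969, 219.93992614746094), (83.24305725097656, 62.99127197265625), 25.906511306762695)
```

Emit:
carry_out(
  moves=[
    [[0.049, 0.008, 0], -6, 0.3],
    [[0.098, 0.016, 0], -12, 0.3],
    [[0.147, 0.025, 0], -20, 0.3],
    [[0.196, 0.033, 0], -20, 0.3],
    [[0.245, 0.041, 0], -20, 0.3],
    [[0.294, 0.049, 0], -20, 0.3],
    [[0.343, 0.057, 0], -20, 0.3],
    [[0.392, 0.065, 0], -20, 0.3],
  ],
)

```text
clock: 2.7
ee_pos: [538.6, 79.6, 282.4]
ee_rot: [[0.003, 1.0, 0.0], [1.0, -0.003, -0.001], [-0.001, 0.0, -1.0]]
force: [1.1, -1.0, 1.0]
grip_width: 56.5
grasp_force: 0.0
```

```bash
python3 - <<'E'
from h import *
plan((575,200,282),90)
E
```

```text
clock 2.7 tcp [538.6  79.6 282.4] xang 89.85 F [ 1.1 -1.   1. ] grip 56.52171002476362 0.0
shift mm [120.4  36.1   0.3] yaw -0.15
```

Emit:
carry_out(
  moves=[
    [[0.045, 0.014, 0], 0, 0.3],
    [[0.085, 0.026, 0], 0, 0.3],
    [[0.11, 0.034, 0], 0, 0.3],
    [[0.12, 0.036, 0], 0, 0.3],
    [[0.12, 0.036, 0], 0, 0.3],
  ],
)

```text
clock: 3.2
ee_pos: [573.6, 199.2, 281.8]
ee_rot: [[-0.0, 1.0, -0.001], [1.0, 0.0, -0.001], [-0.001, -0.001, -1.0]]
force: [0.3, -0.2, -0.3]
grip_width: 56.8
grasp_force: 0.0
```

```bash
python3 - <<'E'
from h import *
plan((602,200,282),90)
f=bot.grab_frame("wrist"); cv2.imwrite("pics/w1.png",f[...,::-1])
for n,z in(("handle",180),("rack",0)):
    r=bot.mark_of("wrist",n); print(n,[(q["confidence"],q["at"],onplane("wrist",q["at"],z)) for q in r])
hsv=cv2.cvtColor(f,cv2.COLOR_RGB2HSV); m=((hsv[...,1]>180)&(hsv[...,2]>80)&((hsv[...,0]<8)|(hsv[...,0]>172))).astype(np.uint8)
b=cv2.boxPoints(cv2.minAreaRect(cv2.findNonZero(m)))
print([ (p.round(),onplane("wrist",p[::-1],190)) for p in b])
E
```

```text
clock 3.2 tcp [573.6 199.2 281.8] xang 90.03 F [ 0.3 -0.2 -0.3] grip 56.818708232156446 0.0
shift mm [ 0.8 28.4 -0.2] yaw 0.03
handle [(0.92, [237.4, 353.7], array([601.6, 199.1, 180. ]))]
rack []
[(array([334., 157.], dtype=float32), array([587.4, 251.3, 190. ])), (array([376., 157.], dtype=float32), array([612.4, 251.5, 190. ])), (array([377., 315.], dtype=float32), array([617.5, 148.7, 190. ])), (array([335., 315.], dtype=float32), array([589.7, 148.4, 190. ]))]
```

View pics/w1.png

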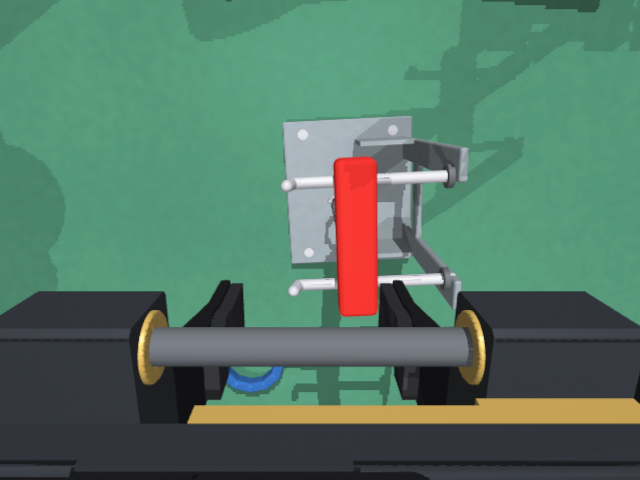

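The wrist view shows the red bar centred at pixel (355,237), lying across both pegs and yawed about +2°. Nothing obstructs the fingers, so I'll descend and grip.

Emit:
carry_out(
  moves=[
    [[0.001, 0.015, 0.0], -2, 0.3],
    [[0.001, 0.028, 0.02], -2, 0.3],
    [[0.001, 0.028, 0.055], -2, 0.3],
    [[0.001, 0.028, 0.085], -2, 0.3],
    [[0.001, 0.028, 0.105], -2, 0.3],
    [[0.001, 0.028, 0.115], -2, 0.3],
    [[0.001, 0.028, 0.118], -2, 0.3],
    [[0.001, 0.028, 0.118], -2, 0.3],
  ],
  force=30,
)

```text
clock: 4.15
ee_pos: [601.4, 200.4, 165.4]
ee_rot: [[-0.035, 0.999, 0.001], [0.999, 0.035, 0.0], [0.0, 0.001, -1.0]]
force: [0.6, -1.1, 0.3]
grip_width: 56.7
grasp_force: 0.0
```

Emit:
carry_out(
  moves=[
    [[0, 0, 0], 0, 0.0],
    [[0, 0, 0], 0, -0.2],
    [[0, 0, 0], 0, -0.4],
    [[0, 0, 0], 0, -0.6],
    [[0, 0, 0], 0, -1],
    [[0, 0, 0], 0, -1],
    [[0, 0, 0], 0, -1],
    [[0, 0, 0], 0, -1],
  ],
  force=30,
)

```text
clock: 4.95
ee_pos: [601.2, 201.1, 164.9]
ee_rot: [[-0.036, 0.999, 0.001], [0.999, 0.036, 0.0], [0.0, 0.001, -1.0]]
force: [0.2, 0.1, 1.7]
grip_width: 26.2
grasp_force: 30.0
```

Emit:
carry_out(
  moves=[
    [[0, 0, -0.003], 0, -1],
    [[0, 0, -0.008], 0, -1],
    [[0, 0, -0.014], 0, -1],
    [[0, 0, -0.02], 0, -1],
    [[0, 0, -0.026], 0, -1],
    [[0, 0, -0.03], 0, -1],
    [[0, 0, -0.032], 0, -1],
    [[0, 0, -0.032], 0, -1],
  ],
  force=45,
)

```text
clock: 5.75
ee_pos: [601.2, 201.1, 197.0]
ee_rot: [[-0.036, 0.999, 0.001], [0.999, 0.036, 0.0], [0.0, 0.001, -1.0]]
force: [-0.6, 0.1, -1.6]
grip_width: 25.4
grasp_force: 45.0
```

Emit:
carry_out(
  moves=[
    [[0, -0.01, 0], 0, -1],
    [[0, -0.03, 0], 0, -1],
    [[0, -0.055, 0], 0, -1],
    [[0, -0.08, 0], 0, -1],
    [[0, -0.105, 0], 0, -1],
    [[0, -0.13, 0], 0, -1],
    [[0, -0.145, 0], 0, -1],
    [[0, -0.15, 0], 0, -1],
  ],
)

```text
clock: 6.55
ee_pos: [448.9, 195.5, 196.1]
ee_rot: [[-0.037, 0.999, -0.001], [0.999, 0.037, -0.0], [-0.0, -0.001, -1.0]]
force: [0.3, 0.4, -1.6]
grip_width: 26.0
grasp_force: 45.0
```

```bash
python3 - <<'E'
from h import *
for c in("scene","top"): f=bot.grab_frame(c); cv2.imwrite(f"pics/{c}2.png",f[...,::-1])
for n in("handle","hook","hook_tip","bail","basket"): print(n,*tri(n))
m=bot.outline_of("top","basket")[0]["pixels"].astype(np.uint8)
# rim rectangle on z=45
b=cv2.boxPoints(cv2.minAreaRect(cv2.findNonZero(m)))
print([onplane("top",p[::-1],45) for p in b])
for i in range(5):
    r=bot.mark_of("top",f"bushing{i}_mid"); print([onplane("top",q["at"],14) for q in r[:1]])
plan((500,0,231),68)
E
```

```text
handle [449.9 194.9 207.8] [('scene', 0.79, 162, 342), ('top', 0.94, 289, 202)] [-3.4  0.7 -2.6 -2.3]
hook [640.5   6.1 258.1] [('scene', 0.52, 222, 338), ('top', 0.66, 159, 325)] [ 3.6 -0.8  2.8  2.4]
hook_tip None [('scene', 0.41, 219, 341), ('top', None)]
bail [ 603.9 -202.7   89.5] [('scene', 0.66, 347, 232), ('top', 0.86, 213, 442)] [-1.5  0.1 -1.3 -0.8]
basket [ 611.  -202.1    4.1] [('scene', 0.61, 382, 236), ('top', 0.73, 216, 428)] [ 6.4 -0.5  5.4  3.5]
[array([ 575.9, -102.9,   45. ]), array([ 685.7, -151.9,   45. ]), array([ 622.1, -292.5,   45. ]), array([ 514.2, -241.4,   45. ])]
[array([ 605.6, -197.4,   14. ])]
[array([ 646.5, -175.1,   14. ])]
[array([ 606.2, -251.7,   14. ])]
[array([ 591.6, -140.3,   14. ])]
[array([ 556.9, -228.4,   14. ])]
clock 7.45 tcp [451.1 195.6 196.5] xang 92.08 F [-0.9 -0.2 -1.4] grip 25.45279745479716 44.99954924918711
shift mm [-197.2   41.8  -34.5] yaw 24.08
```

View pics/scene2.png

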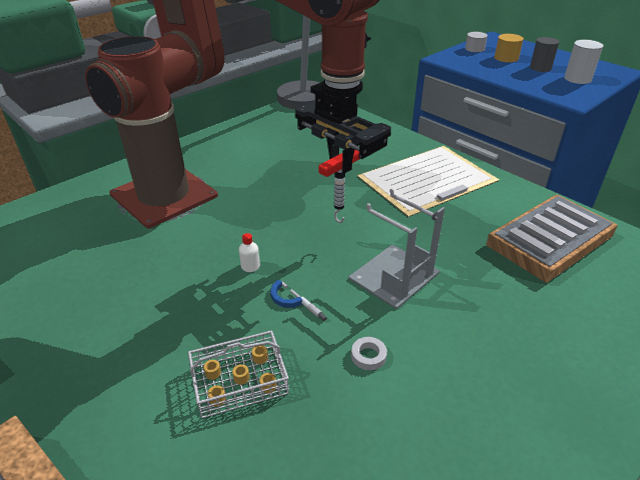

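The scale is held upright and clear of the rack, with its hook at pixel (338,218). The basket is undisturbed. Next I'll travel to a point 70 mm short of the bail.

Emit:
carry_out(
  moves=[
    [[-0.008, 0.001, -0.006], 0, -1],
    [[-0.03, 0.006, -0.018], 2, -1],
    [[-0.065, 0.013, -0.03], 6, -1],
    [[-0.105, 0.021, -0.036], 10, -1],
    [[-0.145, 0.029, -0.036], 14, -1],
    [[-0.185, 0.037, -0.036], 18, -1],
    [[-0.225, 0.045, -0.036], 22, -1],
    [[-0.265, 0.053, -0.036], 26, -1],
  ],
)

```text
clock: 8.25
ee_pos: [513.8, -69.6, 233.3]
ee_rot: [[0.408, 0.913, 0.001], [0.913, -0.408, -0.0], [0.0, 0.001, -1.0]]
force: [1.3, -0.3, -0.2]
grip_width: 25.7
grasp_force: 45.0
```

```bash
python3 - <<'E'
from h import *
plan((540,-174.5,232),66)
E
```

```text
clock 8.25 tcp [513.8 -69.6 233.3] xang 65.9 F [ 1.3 -0.3 -0.2] grip 25.684709978700685 44.998534731566906
shift mm [-85.   66.7   1.4] yaw -0.1
```

Emit:
carry_out(
  moves=[
    [[-0.03, 0.024, 0], 0, -1],
    [[-0.055, 0.043, 0], 0, -1],
    [[-0.073, 0.058, 0.004], 0, -1],
    [[-0.082, 0.065, 0.012], 0, -1],
    [[-0.085, 0.067, 0.02], 0, -1],
    [[-0.085, 0.067, 0.027], 0, -1],
    [[-0.085, 0.067, 0.03], 0, -1],
    [[-0.085, 0.067, 0.03], 0, -1],
  ],
)

```text
clock: 9.05
ee_pos: [539.9, -170.9, 201.7]
ee_rot: [[0.404, 0.915, -0.001], [0.915, -0.404, 0.001], [0.0, -0.002, -1.0]]
force: [0.5, -0.3, -0.3]
grip_width: 25.7
grasp_force: 45.0
```

```bash
python3 - <<'E'
from h import *
plan((604,-203,202.5),66)
f=bot.grab_frame("wrist"); cv2.imwrite("pics/w3.png",f[...,::-1])
for n,z in(("bail",95),("basket",0)):
    for q in bot.mark_of("wrist",n): print(n,q["confidence"],q["at"],onplane("wrist",q["at"],z))
f=bot.grab_frame("scene"); cv2.imwrite("pics/s3.png",cv2.resize(f[170:420,130:380],(750,750))[:590,:,::-1])
print(bot.get_calibration("wrist"))
E
```

```text
clock 9.05 tcp [ 539.9 -170.9  201.7] xang 66.16 F [ 0.5 -0.3 -0.3] grip 25.704291044000847 44.999454421922565
shift mm [-3.5 71.6 -0.9] yaw 0.16
bail 0.88 [237.6, 419.8] [ 606.9 -200.9   95. ]
basket 0.97 [209.1, 392.9] [ 606.8 -201.7    0. ]
{'fx': 421.4303129088461, 'fy': 421.4303129088461, 'cx': 311.0254920076646, 'cy': 238.67277713467664, 'R': array([[ 9.14624242e-01, -4.04304922e-01, -1.62818538e-04],
       [-3.88962924e-01, -8.80027100e-01,  2.72507150e-01],
       [-1.10319267e-01, -2.49178315e-01, -9.62153744e-01]]), 't': array([-564.55181962,   32.25639366,  388.44923495])}
```

View pics/w3.png

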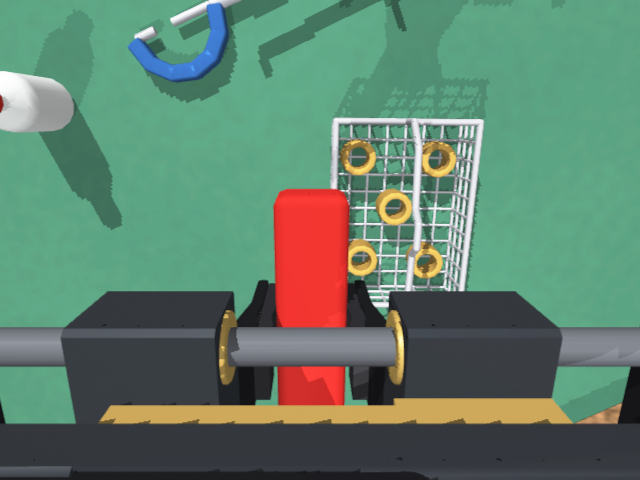

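View pics/s3.png

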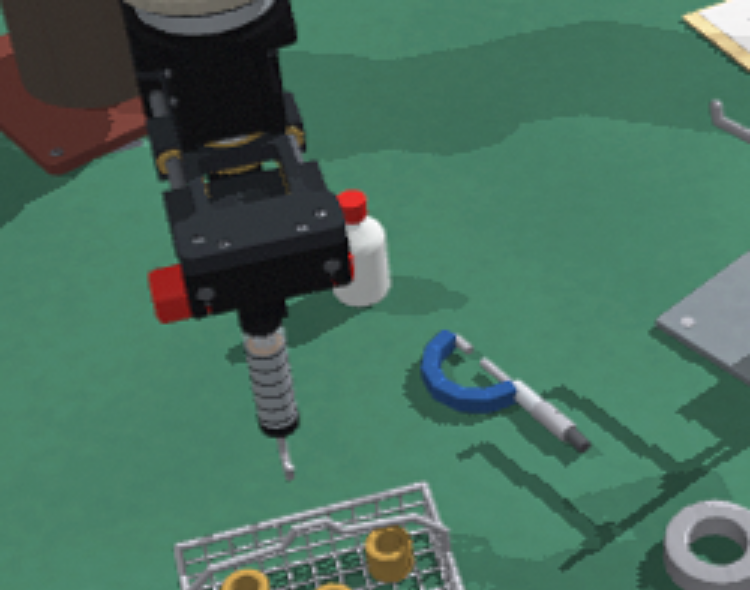

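The wrist view shows the basket edges vertical in the picture, so the scale is aligned with the bail. The bail runs down column 415. I'll zoom on the step to check the lateral position.

```bash
python3 - <<'E'
from h import *
f=cv2.imread("pics/w3.png"); cv2.imwrite("pics/w3z.png",cv2.resize(f[110:310,340:480],None,fx=3,fy=3,interpolation=cv2.INTER_CUBIC))
# predicted pixels for hypothesised bail points
k=bot.get_calibration("wrist");R=k["R"];t=k["t"]
c=np.array([605.5,-202,0]);yy=np.array([.4067,.9135,0])
for y,z in((8,95),(0,95),(-8,95),(16,84),(-16,84),(75,45)):
    q=R@(c+y*yy+[0,0,z])+t; print(y,(k["fx"]*q[:2]/q[2]+[k["cx"],k["cy"]]).round(1), 'in crop',((k["fx"]*q[:2]/q[2]+[k["cx"]-340,k["cy"]-110])*3).round())
E
```

```text
8 [418.4 227.6] in crop [235. 353.]
0 [417.5 239.3] in crop [233. 388.]
-8 [416.7 250.7] in crop [230. 422.]
16 [415.3 212.2] in crop [226. 307.]
-16 [412.1 256.9] in crop [216. 441.]
75 [408.2 121.9] in crop [205.  36.]
```

View pics/w3z.png

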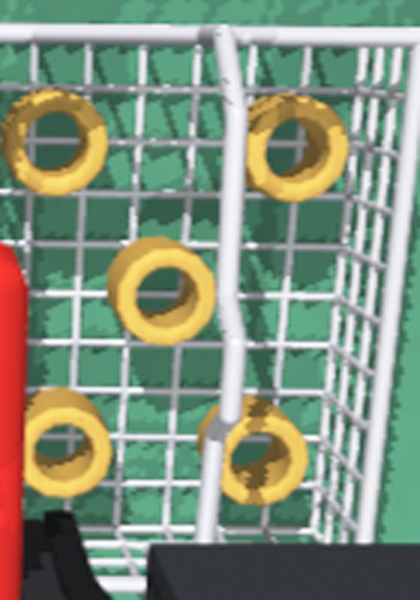

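The step lies at crop rows 340–420, within about 2 mm of the prediction, so no lateral correction is needed. I'll advance 73 mm along tool y.

Emit:
carry_out(
  moves=[
    [[0, 0.006, 0], 0, -1],
    [[0, 0.018, 0], 0, -1],
    [[0, 0.03, 0], 0, -1],
    [[0, 0.042, 0], 0, -1],
    [[0, 0.053, 0], 0, -1],
    [[0, 0.062, 0], 0, -1],
    [[0, 0.07, 0], 0, -1],
    [[0, 0.073, 0], 0, -1],
  ],
)

```text
clock: 10.05
ee_pos: [606.7, -201.6, 202.8]
ee_rot: [[0.405, 0.914, -0.003], [0.914, -0.405, 0.001], [-0.0, -0.003, -1.0]]
force: [-3.7, 0.3, -0.8]
grip_width: 25.9
grasp_force: 45.1
```

```bash
python3 - <<'E'
from h import *
plan((606.5,-200.7,201.7),66)
f=bot.grab_frame("scene")
print(tri("bail")[1], bot.mark_of("scene","hook"),bot.mark_of("scene","hook_tip"))
k=bot.get_calibration("scene")
q=k["R"]@np.array([606.5,-200.7,68])+k["t"];print((k["fx"]*q[:2]/q[2]+[k["cx"],k["cy"]]).round(1))
cv2.imwrite("pics/s4.png",cv2.resize(f[270:420,160:320],None,fx=4,fy=4,interpolation=cv2.INTER_CUBIC)[...,::-1])
E
```

```text
clock 10.05 tcp [ 606.7 -201.6  202.8] xang 66.09 F [-3.7  0.3 -0.8] grip 25.94134355859659 45.05624374374747
shift mm [ 0.7 -0.5  1.1] yaw 0.09
[('scene', 0.92, 350, 234), ('top', 0.86, 213, 442)] [{'at': [358.4, 231.7], 'confidence': 0.62}] [{'at': [358.4, 234.8], 'confidence': 0.59}]
[234.7 355.9]
```

View pics/s4.png

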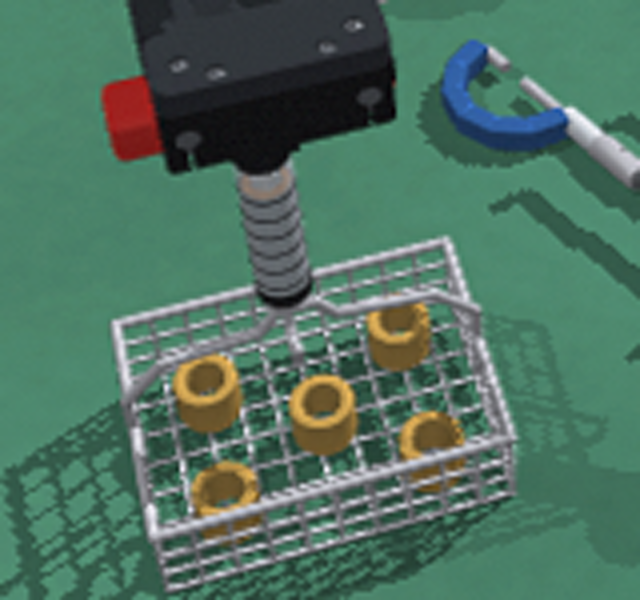

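The crop shows the hook passing under the middle of the bail's raised step, at about (297,345). I'll lift slowly and check the force.

Emit:
carry_out(
  moves=[
    [[0, 0, 0], 0, -1],
    [[0, 0, -0.002], 0, -1],
    [[0, 0, -0.006], 0, -1],
    [[0, 0, -0.01], 0, -1],
    [[0, 0, -0.014], 0, -1],
    [[0, 0, -0.018], 0, -1],
    [[0, 0, -0.021], 0, -1],
    [[0, 0, -0.024], 0, -1],
  ],
)

```text
clock: 11.1
ee_pos: [607.5, -202.0, 227.2]
ee_rot: [[0.405, 0.914, 0.001], [0.914, -0.405, -0.0], [-0.0, 0.001, -1.0]]
force: [-0.6, 0.3, -2.0]
grip_width: 25.9
grasp_force: 45.0
```

Emit:
carry_out(
  moves=[
    [[0, 0, -0.003], 0, -1],
    [[0, 0, -0.006], 0, -1],
    [[0, 0, -0.009], 0, -1],
    [[0, 0, -0.012], 0, -1],
    [[0, 0, -0.015], 0, -1],
    [[0, 0, -0.017], 0, -1],
    [[0, 0, -0.018], 0, -1],
    [[0, 0, -0.018], 0, -1],
  ],
)

```text
clock: 11.9
ee_pos: [607.1, -201.7, 244.4]
ee_rot: [[0.405, 0.914, -0.0], [0.914, -0.405, 0.0], [0.0, -0.0, -1.0]]
force: [-0.3, -0.1, -4.6]
grip_width: 25.6
grasp_force: 45.0
```

```bash
python3 - <<'E'
from h import *
plan((606.5,-200.7,201.7),66)
f=bot.grab_frame("scene");top=bot.grab_frame("top")
print(tri("bail"),tri("basket"))
cv2.imwrite("pics/s5.png",cv2.resize(f[250:420,150:330],None,fx=3.5,fy=3.5,interpolation=cv2.INTER_CUBIC)[...,::-1])
print(bot.sense()["force"])
E
```

```text
clock 11.9 tcp [ 607.1 -201.7  244.4] xang 66.08 F [-0.3 -0.1 -4.6] grip 25.599737099183592 44.981092968955636
shift mm [ 0.7 -0.9 42.7] yaw 0.08
(array([ 604.9, -200.8,   92. ]), [('scene', 0.93, 346, 234), ('top', 0.66, 212, 441)], array([-2.1,  0.1, -1.7, -1.2])) (array([ 603.3, -199.1,    1.4]), [('scene', 0.96, 379, 237), ('top', 0.89, 221, 428)], array([ 3.4, -0.3,  2.9,  1.9]))
[-0.76154613  0.55515884 -4.79016422]
```

View pics/s5.png

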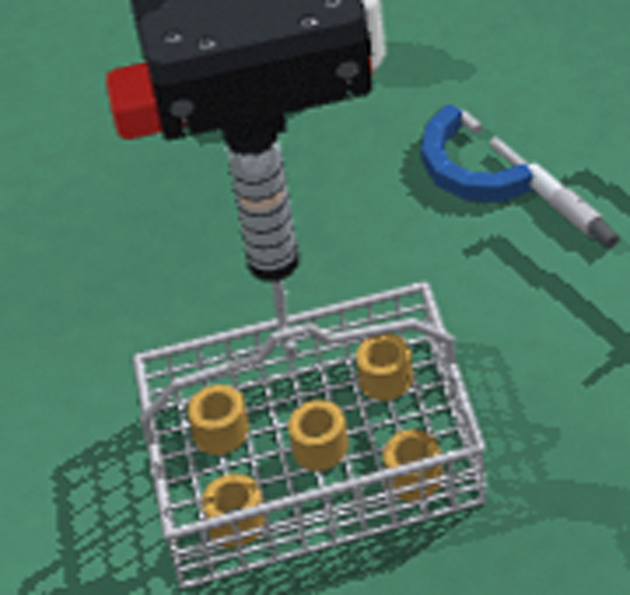

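```bash
python3 - <<'E'
from h import *
k=bot.get_calibration("scene");R=k["R"];t=k["t"]
xx=np.array([.9135,-.4067,0]);yy=np.array([.4067,.9135,0])
def P(p):
    q=R@p+t; return ((k["fx"]*q[:2]/q[2]+[k["cx"]-150,k["cy"]-250])*3.5).round()
c=np.array([605.4,-202,0])
for y,z in((16,84),(8,95),(0,95),(-8,95),(-16,84),(75,45),(-75,45)): print("bail",y,P(c+y*yy+[0,0,z]))
h=np.array([607.1,-201.7,92.5])
print("shank",P(h-11*xx+[0,0,20]),P(h-11*xx+[0,0,8]),"bowl",P(h),P(h-[0,0,5]),"tip",P(h+11*xx+[0,0,14]), "tube bottom",P(h+[0,0,54]))
for n in("hook","hook_tip","bail","handle"):
    r=bot.mark_of("scene",n); print(n,[((np.array(q["at"])[::-1]-[150,250])*3.5).round() for q in r[:1]])
f=bot.grab_frame("scene")
cv2.imwrite("pics/s6.png",cv2.resize(f[320:370,200:270],None,fx=11,fy=11,interpolation=cv2.INTER_CUBIC)[...,::-1])
E
```

```text
bail 16 [323. 340.]
bail 8 [303. 329.]
bail 0 [286. 334.]
bail -8 [269. 338.]
bail -16 [255. 358.]
bail 75 [449. 360.]
bail -75 [141. 444.]
shank [280. 293.] [283. 310.] bowl [289. 339.] [291. 346.] tip [291. 337.] tube bottom [276. 260.]
hook [array([275., 353.])]
hook_tip [array([286., 344.])]
bail [array([293., 336.])]
handle []
```

View pics/s6.png

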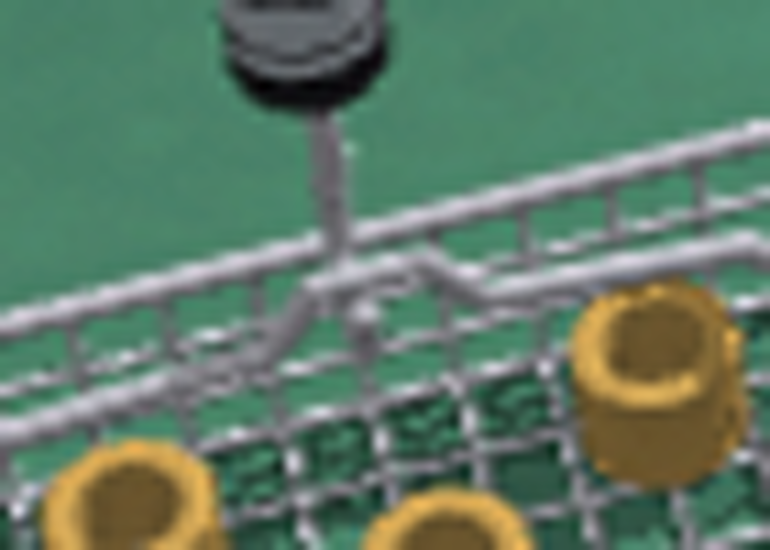

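The hook meets the bail at about x=351, while the middle of the raised step is at x=370. It therefore sits about 3 mm to -y of the middle. I'll lower to unload it, shift +3 mm along tool x, and lift again.

Emit:
carry_out(
  moves=[
    [[0, 0, 0.005], 0, -1],
    [[0, 0, 0.011], 0, -1],
    [[0, 0, 0.017], 0, -1],
    [[0, 0, 0.02], 0, -1],
    [[0, 0, 0.02], 0, -1],
    [[0.0015, 0, 0.02], 0, -1],
    [[0.003, 0, 0.02], 0, -1],
    [[0.003, 0, 0.02], 0, -1],
  ],
)

```text
clock: 13.25
ee_pos: [608.8, -198.9, 225.1]
ee_rot: [[0.405, 0.914, 0.001], [0.914, -0.405, -0.0], [0.0, 0.001, -1.0]]
force: [-0.6, 0.1, -1.9]
grip_width: 25.7
grasp_force: 45.0
```

Emit:
carry_out(
  moves=[
    [[0, 0, -0.003], 0, -1],
    [[0, 0, -0.006], 0, -1],
    [[0, 0, -0.01], 0, -1],
    [[0, 0, -0.014], 0, -1],
    [[0, 0, -0.018], 0, -1],
    [[0, 0, -0.021], 0, -1],
    [[0, 0, -0.024], 0, -1],
    [[0, 0, -0.027], 0, -1],
  ],
)

```text
clock: 14.05
ee_pos: [608.2, -199.0, 251.2]
ee_rot: [[0.405, 0.914, -0.001], [0.914, -0.405, 0.0], [0.0, -0.001, -1.0]]
force: [-1.1, 0.1, -6.8]
grip_width: 25.3
grasp_force: 45.0
```

Emit:
carry_out(
  moves=[
    [[0, 0, -0.002], 0, -1],
    [[0, 0, -0.004], 0, -1],
    [[0, 0, -0.006], 0, -1],
    [[0, 0, -0.008], 0, -1],
    [[0, 0, -0.01], 0, -1],
    [[0, 0, -0.012], 0, -1],
    [[0, 0, -0.014], 0, -1],
    [[0, 0, -0.016], 0, -1],
  ],
)

```text
clock: 14.85
ee_pos: [608.4, -199.1, 267.7]
ee_rot: [[0.405, 0.914, -0.0], [0.914, -0.405, -0.0], [-0.0, -0.0, -1.0]]
force: [-0.4, -0.2, -6.7]
grip_width: 25.5
grasp_force: 45.0
```

Emit:
carry_out(
  moves=[
    [[0, 0, -0.003], 0, -1],
    [[0, 0, -0.006], 0, -1],
    [[0, 0, -0.01], 0, -1],
    [[0, 0, -0.014], 0, -1],
    [[0, 0, -0.018], 0, -1],
    [[0, 0, -0.022], 0, -1],
    [[0, 0, -0.026], 0, -1],
    [[0, 0, -0.03], 0, -1],
  ],
)

```text
clock: 15.65
ee_pos: [608.4, -199.0, 297.9]
ee_rot: [[0.405, 0.914, 0.0], [0.914, -0.405, 0.0], [0.0, 0.0, -1.0]]
force: [0.2, 0.5, -6.9]
grip_width: 25.8
grasp_force: 45.0
```

Emit:
carry_out(
  moves=[
    [[0, 0, -0.004], 0, -1],
    [[0, 0, -0.008], 0, -1],
    [[0, 0, -0.011], 0, -1],
    [[0, 0, -0.013], 0, -1],
    [[0, 0, -0.015], 0, -1],
    [[0, 0, -0.016], 0, -1],
    [[0, 0, -0.016], 0, -1],
    [[0, 0, -0.016], 0, -1],
  ],
)

```text
clock: 16.45
ee_pos: [608.3, -199.0, 313.4]
ee_rot: [[0.405, 0.914, -0.0], [0.914, -0.405, 0.0], [-0.0, -0.0, -1.0]]
force: [0.3, -0.5, -7.0]
grip_width: 25.5
grasp_force: 45.0
```

Emit:
carry_out(
  moves=[
    [[0, 0, 0], 0, -1],
    [[0, 0, 0], 0, -1],
    [[0, 0, 0], 0, -1],
    [[0, 0, 0], 0, -1],
    [[0, 0, 0], 0, -1],
    [[0, 0, 0], 0, -1],
    [[0, 0, 0], 0, -1],
    [[0, 0, 0], 0, -1],
  ],
)

```text
clock: 17.25
ee_pos: [608.4, -199.1, 313.5]
ee_rot: [[0.405, 0.914, -0.0], [0.914, -0.405, -0.0], [-0.0, -0.0, -1.0]]
force: [0.4, 0.5, -6.1]
grip_width: 25.8
grasp_force: 45.0
```

```bash
python3 - <<'E'
from h import *
plan((606.5,-200.7,311),66)
for i in range(2):
    bot.grab_frame("scene");bot.grab_frame("top")
    for n in ("bail","basket"): print(n,*tri(n))
for j in range(5): print(j,*tri(f"bushing{j}_mid"))
F=[]
for i in range(8): bot.grab_frame("top"); F.append(bot.sense()["force"])
print(np.round(F,1).tolist(),bot.sense()["clock"])
E
```

```text
clock 17.25 tcp [ 608.4 -199.1  313.5] xang 66.08 F [ 0.4  0.5 -6.1] grip 25.764476595813015 44.979311088100076
shift mm [-2.3 -1.   2.5] yaw 0.08
bail [ 605.7 -201.   148. ] [('scene', 0.77, 323, 231), ('top', 0.68, 205, 449)] [-3.4  0.2 -2.8 -1.9]
basket [ 603.2 -200.8   62.7] [('scene', 0.97, 357, 233), ('top', 0.94, 215, 436)] [ 1.8 -0.1  1.5  1. ]
bail [ 604.7 -198.9  149.7] [('scene', 0.98, 321, 230), ('top', 0.86, 205, 448)] [-1.7  0.1 -1.4 -1. ]
basket [ 601.1 -201.4   58.8] [('scene', 0.83, 358, 232), ('top', 0.78, 217, 436)] [ 1.9 -0.1  1.6  1.1]
0 [ 605.4 -196.1   77.6] [('scene', 0.7, 350, 237), ('top', 0.39, 213, 437)] [-1.5  0.1 -1.3 -0.8]
1 [ 652.2 -173.    66. ] [('scene', 0.57, 364, 265), ('top', 0.55, 189, 422)] [-0.1  0.  -0.  -0. ]
2 [ 513.2  -97.7 -118.2] [('scene', 0.49, 374, 210), ('top', 0.3, 254, 324)] [100.8 -30.3 100.9  41.3]
3 [ 589.9 -142.3   74. ] [('scene', 0.6, 329, 259), ('top', 0.62, 222, 408)] [-4.5  0.4 -3.7 -2.6]
4 None [('scene', 0.71, 346, 207), ('top', None)]
[[-0.3, -0.8, -6.7], [0.3, -0.1, -7.3], [0.7, -0.1, -6.8], [0.3, 0.3, -6.7], [-0.9, -0.3, -7.0], [-0.0, 0.2, -6.3], [0.2, -0.4, -6.9], [-0.3, -0.2, -6.7]] 18.75
```

```bash
python3 - <<'E'
from h import *
from scipy.optimize import minimize
from scipy.spatial.transform import Rotation as Ro
a=bot.grab_frame("scene").astype(int)
M={}
for c in("scene","top"):
    if c=="top": bot.grab_frame(c)
    M[c]=bot.outline_of(c,"basket")[0]["pixels"].astype(np.uint8)
for i in range(5): bot.grab_frame("top")
b=bot.grab_frame("scene").astype(int); print("frame diff",np.abs(a-b)[280:420,150:330].max(),(np.abs(a-b).max(2)>25).sum())
B=np.array([[x,y,z] for x in(-55,55) for y in(-75,75) for z in(0,45)]+[[0,y,95] for y in(-8,8)],float)
H={}
for c,m in M.items():
    m=cv2.morphologyEx(m,cv2.MORPH_OPEN,np.ones((2,2),np.uint8))
    h=cv2.convexHull(cv2.findNonZero(m)); H[c]=cv2.fillPoly(np.zeros((1920,2560),np.uint8),[(h*4+2).astype(np.int32)],1)
def cost(p):
    X=(Ro.from_euler("ZYX",p[3:],degrees=True).as_matrix()@B.T).T+p[:3]; s=0
    for c in H:
        k=bot.get_calibration(c); q=X@np.array(k["R"]).T+k["t"]; uv=q[:,:2]/q[:,2:]*[k["fx"],k["fy"]]+[k["cx"],k["cy"]]
        h=cv2.convexHull((uv*4+2).round().astype(np.int32)); I=cv2.fillPoly(np.zeros((1920,2560),np.uint8),[h],1)
        s+=(I^H[c]).sum()/H[c].sum()
    return s
r=minimize(cost,[605,-200,57,-24,0,0],method="Nelder-Mead",options=dict(initial_simplex=np.array([[605,-200,57,-24,0,0]]+[list(np.array([605,-200,57,-24,0,0])+np.eye(6)[i]*4) for i in range(6)]),maxiter=300))
print(r.x.round(1),r.fun)
bs=[np.round(q["at"]) for q in bot.outline_of("scene","bushing0_mid") if q["confidence"]>.3];print(bs)
E
```

```text
frame diff 46 2
[ 608.  -200.5   54.5  -24.8  -12.7   -1.4] 1.4021498432798083
[array([349., 237.]), array([358., 265.])]
```

```bash
python3 - <<'E'
from h import *
from scipy.optimize import minimize
from scipy.spatial.transform import Rotation as Ro
bot.grab_frame("scene"); o=bot.outline_of("scene","basket"); print([(q["confidence"],int(q["pixels"].sum())) for q in o])
m=o[0]["pixels"].astype(np.uint8)
n,l,st,_=cv2.connectedComponentsWithStats(cv2.dilate(m,np.ones((5,5))));m=m*(l==1+st[1:,4].argmax()); print(st[1:])
h=cv2.convexHull(cv2.findNonZero(m)); Hm=cv2.fillPoly(np.zeros((1920,2560),np.uint8),[(h*4+2).astype(np.int32)],1)
k=bot.get_calibration("scene")
B=np.array([[x,y,z] for x in(-55,55) for y in(-75,75) for z in(0,45)]+[[0,y,97] for y in(-8,8)],float)-[0,0,95]
def cost(p):
    X=(Ro.from_euler("ZYX",p[3:],degrees=True).as_matrix()@B.T).T+p[:3]
    q=X@np.array(k["R"]).T+k["t"]; uv=q[:,:2]/q[:,2:]*k["fx"]+[k["cx"],k["cy"]]
    I=cv2.fillPoly(np.zeros((1920,2560),np.uint8),[cv2.convexHull((uv*4+2).round().astype(np.int32))],1)
    return (I^Hm).sum()/Hm.sum()+1e-3*np.sum((np.array(p[:3])-[606,-200,151])**2/16)
x0=np.array([606,-200,151,-24,0,0.]); print(cost(x0))
r=minimize(cost,x0,method="Nelder-Mead",options=dict(initial_simplex=np.vstack([x0,x0+4*np.eye(6)]),maxiter=400)); print(r.x.round(1),r.fun)
E
```

```text
[(0.78, 3013), (0.26, 169967)]
[[ 180  305  108   93 5865]
 [ 263  336    6    6   36]
 [ 265  343    5    5   25]
 [ 256  344    8    8   59]
 [ 205  358    6    6   36]]
0.10494333116644526
[ 602.7 -198.   155.5  -23.8   -1.1   -1.1] 0.025487981558515855
```

```bash
python3 -c "
from rig import bot
print(bot.job_done())"
```

```text
the job is handed in; nothing more can be done
None
```

The basket is hanging still from the hook at the middle of the bail, level to about 1° and roughly 56 mm clear of the bench, with the scale held upright by its handle; the pull is about 5 N (roughly 520 g, from the wrist force, not the scale), and I did not check all five bushings one by one after the lift.

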